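# Ready the kitchen scale

## Robot

A 6-joint arm with a two-finger parallel gripper is mounted at the origin on a cart in front of the work surface, level with it; the furniture and walls round the work are solid. World frame = base frame: x ahead of the robot, y to its left, z up, the work surface at z = 0. Lengths are in m, angles in rad, forces in N, time in s.
With the tool pointing down it reaches from about 0.35 to 0.775 m from the base axis. Payload 7.3 kg.
Tool frame: the origin (TCP) lies at the very end of the fingers, on their centre line; the grasp point (between the pads) lies 19 mm behind it; z points along the fingers, x is the direction in which the jaws open and shut, and the axes are right-handed (so a half turn about z gives the same grasp; the last joint's range is limited). The gripper opens to 92 mm and grips with 3 to 60 N. Pads are 19 mm wide; open, the fingers measure 130 mm over their backs; the gripper's body (75 mm by 190 mm) begins 47 mm behind the grasp point.
Start: joints at [-1.266, 0.342, 1.524, -0, 1.275, -0.146], TCP at [0.229, -0.473, 0.227] pointing down, gripper open.
Joint ranges: [-2.53, 2.53], [-0.77, 2.02], [0.04, 2.7], [-1, 4.14], [0.28, 2.66], [-3.11, 3.11]. Speed limits (rad/s): [2.57, 2.57, 3.14, 3.14, 3.14, 3.14].

## Interface

Orientations are given as [roll, pitch, yaw] about the fixed x, y, z axes, in that order (R = Rz(yaw) Ry(pitch) Rx(roll)).
In Python, from cell import observe, read_camera, camera_params, hand_in gives the robot as it stands.
- The arm moves only by the tool apply_moves, never from a script. Its argument "increments" is a list of rows, each an object with "grip": the opening, from 0 (shut) to 1 (fully open); "linear": the shift along the world's x, y, z in mm, a list of three; "turn": the turn, a rotation vector about the world's x, y, z in units of 6 degrees (1.0 is 6 degrees), a list of three. A call has 1 to 10 rows; each row is the pose to reach, as a shift and turn from the pose commanded when the call began; what a row does not reach only later rows make up. A row lasts 1/10 s, in which the tool goes at most 50 mm and 8.59 degrees, less where a joint would pass 70% of its speed; a pose out of reach is approached as far as the arm can. A call with a gripper value outside its range is refused whole. The fingers move at their own pace and stop on an object; "grip_force" is the grip in N (left out, the last holds). Time passes only in rows, so rows that repeat a pose let the fingers close. It gives the time, the measured TCP pose, the force and the opening at its end, in the units of the state.
- observe(): the state, without advancing time (a new reading comes with each control period).
- read_camera(name): name is "scene" or "side" or "wrist"; returns the picture (384x512x3 uint8, red, green, blue); there is no depth.
- camera_params(name): a dict with "camera_matrix" (3x3 intrinsics, pixels), "k1" (the pictures are not rectified: a ray, as slopes to the right and down, at radius r is drawn at 1 + k1 r^2 times it, then the intrinsics apply), "world_to_cam" (4x4, takes a point from world to camera coordinates); the wrist camera has in their place "hand_eye" (4x4, takes a point from camera to tool coordinates, whose origin is the TCP and whose axes are the tool frame's). Camera axes: x right, y up, looking along -z (the intrinsics and any distortion apply to the point x, -y, -z); pixel columns grow to the right and rows downward; lengths in m; the calibration is good to about 2 mm. A picture is of the moment at which its call begins: read the wrist's pose just before it. camera_params takes no time and is no camera call.
- hand_in(): hands the job in, once; it reports no verdict.
The state is a dict: "time": time; "qpos": joint angles; "qvel": joint speeds; "joint_efforts": joint torques, N m; "tool_pos": TCP position; "tool_rot": TCP orientation; "contact_force": force on the tool from outside, world axes, zero at the start; "torque": the same for the moment, N m; "opening": finger opening in m.
Only numpy, scipy, OpenCV 4.12 (cv2) and the standard library are available. Lean on these libraries where they do the work, as an engineer would, in place of code of your own. Each camera call takes 0.05 s, during which the arm holds its last target.

## Task

Get the kitchen scale ready for weighing into the steel bowl that stands on it, using only the fingertips: first press down the raised end of the rocker switch (the end nearer the robot) until it is fully over, then push the round key fully down, where it stays, and last press the long narrow bar key fully down, keep it down for a moment and let it come up again. Keep to this order, do not press the square key, and leave the bowl and everything else where it stands.

Things in the scene. Friction and masses are not known exactly. Their poses are not given: they have to be found in the camera images.
- scale: White kitchen scale, fixed, 260 mm deep (x), 230 wide (y), turned up to 0.3 rad. Origin: centre of its underside, on the worktop; x points from the control row (robot side) to the round steel plate, z up. Panel top 42 mm above the worktop; four grey controls on the line x = -93 mm at y = -75, -25, 25, 75 mm, order varies. Plate: 156 mm across, centred at x = 45 mm, top 56 mm up.
- rocker (a joint): Rocker switch, rad: -0.2 off (near end raised, far end down), +0.2 on (near end down). Tips about a line along the scale y axis, stays where left (friction; 2 to 4 N at its end moves it). 50 mm long (scale x), 22 wide, dished: each half slopes up outwards by 0.2 rad, so the pressed half lies level when fully over. Starts at -0.2 to -0.17.
- rocker_near (a point): Point on the rocker's upper face, 19 mm from its pivot towards the robot (scale -x), where to press. It stands about 61 mm above the worktop when off (the raised end itself 63 mm) and sinks to about 54 mm when fully on.
- round_key (a joint): Round key, m: 0 = up, 0.008 = fully down. Slides straight down against about 3 N of friction and stays where it is left (no spring).
- round_key_top (a point): Centre of the top of the round key (26 mm diameter); 56 mm above the worktop when up, 48 mm when fully down.
- bar_key (a joint): Bar key, m: 0 = up, 0.008 = fully down. Spring key: 1.6 N to start, 4.8 N fully down; comes up again when let go.
- bar_key_top (a point): Centre of the top of the bar key (42 mm long along scale x, 14 mm wide along scale y); 56 mm above the worktop when up, 48 mm when fully down.
- square_key (a joint): Square key (not to be pressed), m: 0 = up, 0.008 = fully down. Spring key like the bar key.
- square_key_top (a point): Centre of the top of the square key (25 by 25 mm), 56 mm above the worktop.
- bowl: Small loose steel bowl, 72 mm across, 34 mm high, standing on the weighing plate; origin at the centre of its underside. Its rim stands 90 mm above the worktop. To be left alone.
- garlic: Loose garlic bulb, about 53 mm, just behind the scale; origin at its underside. To be left alone.
- spoon: Loose teaspoon, 138 mm long, lying across just behind the scale; origin at its underside. To be left alone.
- shaker: Loose salt shaker, 43 mm across, 105 mm high, behind the left rear corner of the scale; origin at its underside. To be left alone.
- fork: Loose table fork, 195 mm long, lying on the front of the worktop by the sink. To be left alone.
- tumbler: Loose steel tumbler, 71 mm across, 104 mm high, in front of the sink. To be left alone.
- lemon: Loose lemon, about 83 by 58 mm, at the left in front of the sink. To be left alone.

How it is judged:
By the outcome, as a careful person would: the job done as asked, in the order asked, and still so for the second after the job is handed in, with the robot touching nothing.
It also fails if it takes over 38 s, if anything falls off the work surface, if the arm or the gripper's body presses on something with over 40 N, if the wrist force passes 120 N, or if a joint passes its speed limit or range.

## Working session

There is one attempt and no reset: what is moved stays moved. The work goes in short steps, Python scripts to look and compute and a tool call to move; the robot and the scene stay as the last step left them, time stands still between calls to the robot, and variables do not carry over. Pictures are saved under pics/ and viewed, and the job is handed in when it is done.

Besides the shell and the picture viewer there is one more tool, called after ">>>" in YAML: its name, and indented under it one key for each argument. apply_moves: Moves the arm, as the interface text tells. Its arguments: {"type":"object","properties":{"increments":{"type":"array","items":{"type":"object","properties":{"grip":{"type":"number"},"linear":{"type":"array","items":{"type":"number"}},"turn":{"type":"array","items":{"type":"number"}}}}},"grip_force":{"type":"number"}},"required":["increments"]}

```bash
ls; mkdir -p pics
python3 - <<'E'
from cell import *
import cv2
print(observe())
for n in("scene","side"):
    cv2.imwrite(f"pics/{n}0.png",read_camera(n)[:,:,::-1]); print(camera_params(n))
print(camera_params("wrist"))
E
```

```text
pics
{'time': 0.0, 'qpos': array([-1.26600823e+00,  3.42712889e-01,  1.52501000e+00,  2.42129036e-05,
        1.27538606e+00, -1.45970781e-01]), 'qvel': array([ 8.26698083e-04,  4.47360533e-04,  4.29477726e-05,  4.40722227e-04,
       -1.03640543e-03, -1.72541255e-03]), 'joint_efforts': array([-7.73945703e-04, -4.31248283e+01, -2.44222176e+01,  7.17244414e-02,
        5.59718348e-02, -1.39545264e-04]), 'tool_pos': array([ 0.22863503, -0.4721567 ,  0.22605251]), 'tool_rot': array([-3.14134920e+00,  1.49680070e-03, -1.12004433e+00]), 'contact_force': array([ 1.00352641, -0.65980386, -0.8135417 ]), 'torque': array([0.03032516, 0.02141698, 0.00268279]), 'opening': 0.09177652342792676}
{'camera_matrix': array([[473.24477792,   0.        , 253.66575352],
       [  0.        , 473.24477792, 194.62575338],
       [  0.        ,   0.        ,   1.        ]]), 'k1': -0.12916671747053196, 'world_to_cam': array([[ 0.85110702, -0.52496683, -0.00516442, -0.41309696],
       [ 0.39496795,  0.63380267,  0.66505225, -0.41882186],
       [-0.34585715, -0.56807042,  0.74677897, -1.21160925],
       [ 0
[... 370 characters left out ...]
239346, -0.00354359],
       [ 0.00414949,  0.91259168,  0.40885107, -1.73897884],
       [ 0.        ,  0.        ,  0.        ,  1.        ]])}
{'camera_matrix': array([[294.60948276,   0.        , 258.73724103],
       [  0.        , 294.60948276, 192.10022202],
       [  0.        ,   0.        ,   1.        ]]), 'k1': -0.03027075196331705, 'hand_eye': array([[ 9.99999890e-01,  3.16142834e-04,  3.46937317e-04,
        -8.25559731e-04],
       [ 3.95345134e-04, -9.65740853e-01, -2.59508090e-01,
        -7.11370704e-02],
       [ 2.53009918e-04,  2.59508198e-01, -9.65740872e-01,
        -1.58662326e-01],
       [ 0.00000000e+00,  0.00000000e+00,  0.00000000e+00,
         1.00000000e+00]])}
```

View pics/scene0.png

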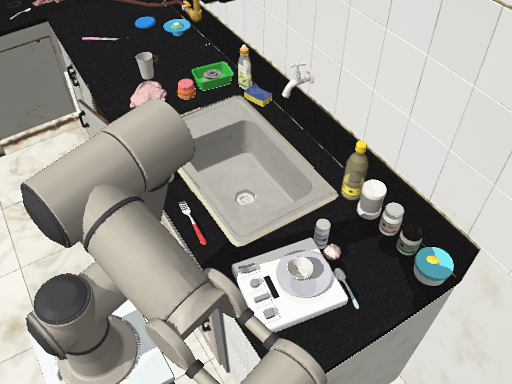

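View pics/side0.png

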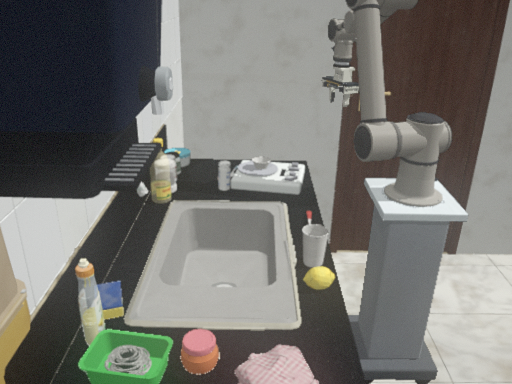

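```bash
cat > h.py <<'E'
import numpy as np, cv2
from cell import *
from scipy.spatial.transform import Rotation as Ro
def ray(p,uv,st=None):
    K=p["camera_matrix"];
    q=np.array([(uv[0]-K[0,2])/K[0,0],(uv[1]-K[1,2])/K[1,1]])
    x=q.copy()
    for _ in range(30): x=q/(1+p["k1"]*(x@x))
    d=np.array([x[0],-x[1],-1])
    if "hand_eye" in p:
        T=np.eye(4);T[:3,:3]=Ro.from_euler('xyz',st["tool_rot"]).as_matrix();T[:3,3]=st["tool_pos"]
        M=T@p["hand_eye"]
    else: M=np.linalg.inv(p["world_to_cam"])
    return M[:3,3],M[:3,:3]@d
def atz(p,uv,z,st=None):
    o,d=ray(p,uv,st); return o+d*(z-o[2])/d[2]
def proj(p,X,st=None):
    if "hand_eye" in p:
        T=np.eye(4);T[:3,:3]=Ro.from_euler('xyz',st["tool_rot"]).as_matrix();T[:3,3]=st["tool_pos"]
        W=np.linalg.inv(T@p["hand_eye"])
    else: W=p["world_to_cam"]
    c=W[:3,:3]@X+W[:3,3]; s=np.array([c[0],-c[1]])/-c[2]; s=s*(1+p["k1"]*(s@s)); K=p["camera_matrix"]
    return K[:2,:2]@s+K[:2,2]
E
python3 - <<'E'
import cv2
a=cv2.imread("pics/scene0.png")[225:345,215:375]
cv2.imwrite("pics/scene0c.png",cv2.resize(a,None,fx=5,fy=5,interpolation=cv2.INTER_CUBIC))
a=cv2.imread("pics/side0.png")[150:200,210:320]
cv2.imwrite("pics/side0c.png",cv2.resize(a,None,fx=7,fy=7,interpolation=cv2.INTER_CUBIC))
E
```

```text
(no output)
```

View pics/scene0c.png

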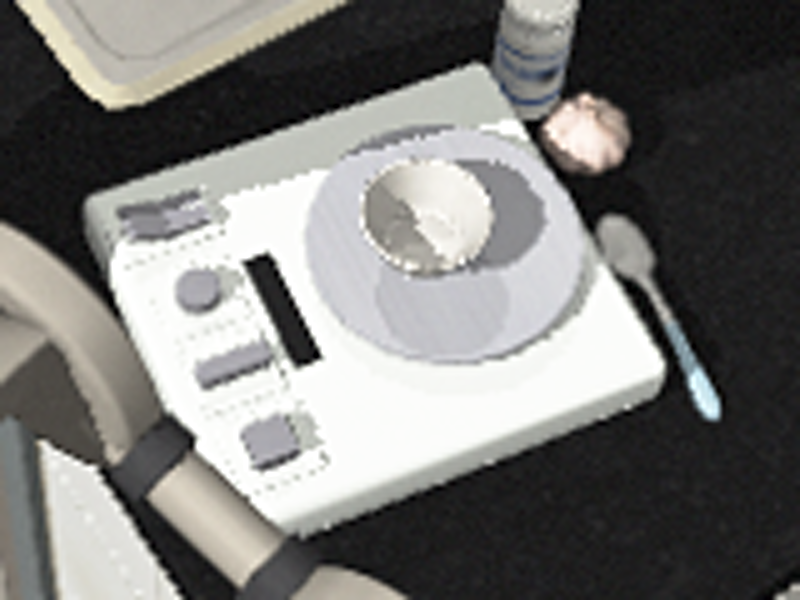

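View pics/side0c.png

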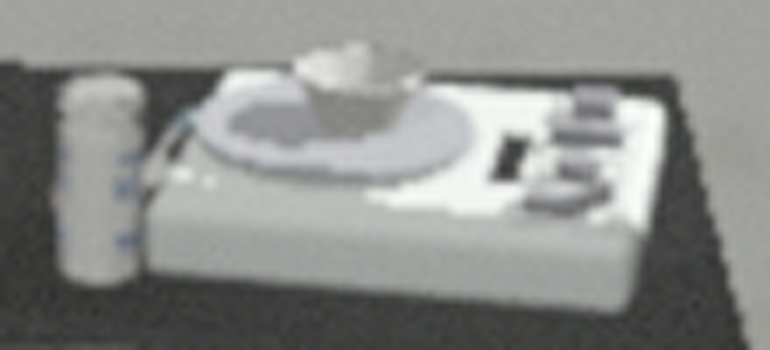

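The crops show the row from left to right (+y to −y): rocker at about (165,215) in the scene crop, round key (200,287), bar key (235,360), square key (272,437).

Run:
```python
from h import *
np.set_printoptions(precision=4,suppress=True)
p=camera_params("scene")
for n,u,v,z in [("rocker",165,214,.056),("round",199,285,.056),("bar",233,359,.056),("square",271,436,.056),("plate",446,244,.056)]:
    print(n,atz(p,(215+(u+.5)/5-.5,225+(v+.5)/5-.5),z))
P=camera_params("side")
for n,u,v,z in [("rocker",566,194,.056),("round",578,164,.056),("bar",588,128,.056),("square",597,100,.056)]:
    print(n,atz(P,(210+(u+.5)/7-.5,150+(v+.5)/7-.5),z))
```

```text
rocker [ 0.461  -0.0077  0.056 ]
round [ 0.4529 -0.0571  0.056 ]
bar [ 0.4441 -0.106   0.056 ]
square [ 0.4365 -0.1554  0.056 ]
plate [ 0.5834 -0.1074  0.056 ]
rocker [ 0.4636 -0.0029  0.056 ]
round [ 0.4544 -0.0462  0.056 ]
bar [ 0.4453 -0.1007  0.056 ]
square [ 0.4372 -0.1453  0.056 ]
```

>>> apply_moves:
  increments:
    - {"grip": 0,"linear": [25,36,-8],"turn": [0,0,1.1]}
    - {"grip": 0,"linear": [50,72,-16],"turn": [0,0,2.2]}
    - {"grip": 0,"linear": [75,108,-24],"turn": [0,0,3.4]}
    - {"grip": 0,"linear": [100,144,-32],"turn": [0,0,4.5]}
    - {"grip": 0,"linear": [125,180,-40],"turn": [0,0,5.7]}
    - {"grip": 0,"linear": [150,216,-48],"turn": [0,0,6.8]}
    - {"grip": 0,"linear": [177,254,-57],"turn": [0,0,8]}
    - {"grip": 0,"linear": [203,292,-66],"turn": [0,0,9.1]}
    - {"grip": 0,"linear": [203,292,-66],"turn": [0,0,9.1]}
    - {"grip": 0,"linear": [203,292,-66],"turn": [0,0,9.1]}
  grip_force: 20

```text
time: 1.1
tool_pos: [0.4319, -0.1796, 0.1603]
tool_rot: [-3.141, 0.001, -0.165]
contact_force: [-0.6, -0.2, -0.4]
opening: 0.0167
```

Run:
```python
from h import *
s=observe(); import pickle
pickle.dump(s,open("s1.pkl","wb"))
a=read_camera("wrist")[:,:,::-1]; print({k:s[k] for k in("time","tool_pos","tool_rot","contact_force","opening")})
cv2.imwrite("pics/w1.png",a)
cv2.imwrite("pics/w1x.png",cv2.resize(a,(800,600),interpolation=cv2.INTER_CUBIC))
```

```text
{'time': 1.1, 'tool_pos': array([ 0.43188245, -0.1795541 ,  0.16030465]), 'tool_rot': array([-3.14144354e+00,  1.08965411e-03, -1.64756537e-01]), 'contact_force': array([-0.57976127, -0.21300183, -0.36509265]), 'opening': 0.016654028339519254}
```

View pics/w1x.png

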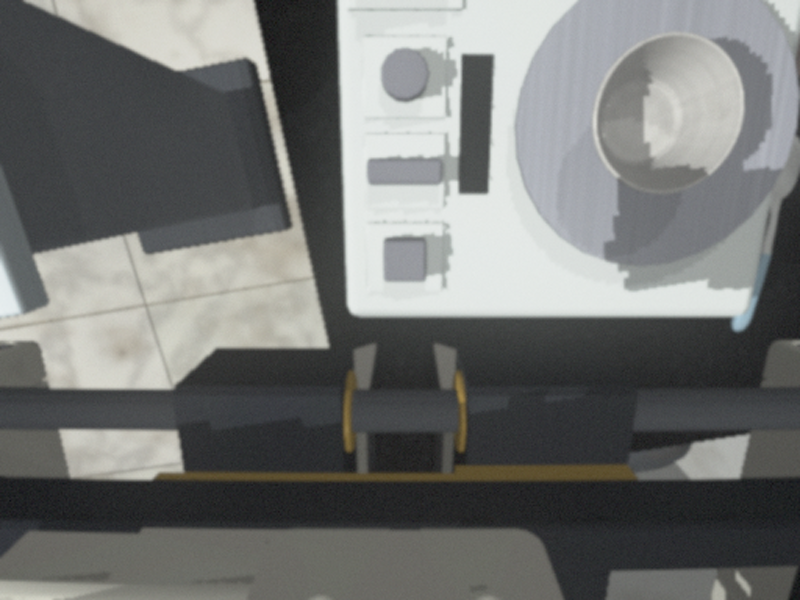

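Wrist picture: round key top about (405,74), bar (405,171), square (405,258); rocker is beyond the top edge; fingers at (365..445, 350) still closing.

Run:
```python
from h import *
import pickle
np.set_printoptions(precision=4,suppress=True)
s=pickle.load(open("s1.pkl","rb")); p=camera_params("wrist"); f=512/800
R={}
for n,u,v,z in [("round",404.5,73.5,.056),("bar",404.5,171,.056),("square",405,258.5,.056),("plate",656,108,.056)]:
    R[n]=atz(p,((u+.5)*f-.5,(v+.5)*f-.5),z,s);print(n,R[n])
d=R["round"]-R["square"];print(np.hypot(*d[:2]),np.arctan2(-d[0],d[1]))
yaw=-.166;X=np.array([np.cos(yaw),np.sin(yaw)]);Y=np.array([-X[1],X[0]])
b=R["bar"][:2]; print("rocker pivot",b+.1*Y,"near",b+.1*Y-.019*X,"round",b+.05*Y,"X",X)
for u in(368,443): print(atz(p,((u+.5)*f-.5,(171.5)*f-.5),.056,s))
print(observe()["opening"])
```

```text
round [ 0.4528 -0.0572  0.056 ]
bar [ 0.4446 -0.1062  0.056 ]
square [ 0.4369 -0.1544  0.056 ]
plate [ 0.5838 -0.0954  0.056 ]
0.0984831717627308 -0.1622495203431155
rocker pivot [ 0.4612 -0.0076] near [ 0.4424 -0.0044] round [ 0.4529 -0.0569] X [ 0.9863 -0.1652]
[ 0.4248 -0.1029  0.056 ]
[ 0.4656 -0.1097  0.056 ]
0.012707387158968174
```

>>> apply_moves:
  increments:
    - {"grip": 0,"linear": [2,44,-10],"turn": [0,0,0]}
    - {"grip": 0,"linear": [4,88,-25],"turn": [0,0,0]}
    - {"grip": 0,"linear": [6,132,-45],"turn": [0,0,0]}
    - {"grip": 0,"linear": [6.5,176,-65],"turn": [0,0,0]}
    - {"grip": 0,"linear": [6.5,176,-80],"turn": [0,0,0]}
    - {"grip": 0,"linear": [6.5,176,-80],"turn": [0,0,0]}

```text
time: 1.75
tool_pos: [0.437, -0.0047, 0.0795]
tool_rot: [3.141, 0.003, -0.167]
contact_force: [-0.0, -0.8, -0.1]
opening: 0.0003
```

Run:
```python
from h import *
s=observe(); import pickle
pickle.dump(s,open("s2.pkl","wb"))
a=read_camera("wrist")[:,:,::-1]; print({k:s[k] for k in("time","tool_pos","tool_rot","contact_force","opening")})
cv2.imwrite("pics/w2x.png",cv2.resize(a,(800,600),interpolation=cv2.INTER_CUBIC))
p=camera_params("wrist")
print("tcp pix",proj(p,s["tool_pos"],s)*800/512, "pivot",proj(p,np.array([.4612,-.0076,.056]),s)*800/512)
a=read_camera("side")[:,:,::-1][120:200,210:340]
cv2.imwrite("pics/sd2.png",cv2.resize(a,None,fx=6,fy=6,interpolation=cv2.INTER_CUBIC))
```

```text
{'time': 1.75, 'tool_pos': array([ 0.43704611, -0.00469553,  0.07953615]), 'tool_rot': array([ 3.14134115e+00,  3.12582450e-03, -1.67293929e-01]), 'contact_force': array([-0.00802245, -0.78820583, -0.0506248 ]), 'opening': 0.0002535497227090207}
tcp pix [402.32561758 374.06613036] pivot [460.36184425 348.46425283]
```

View pics/w2x.png

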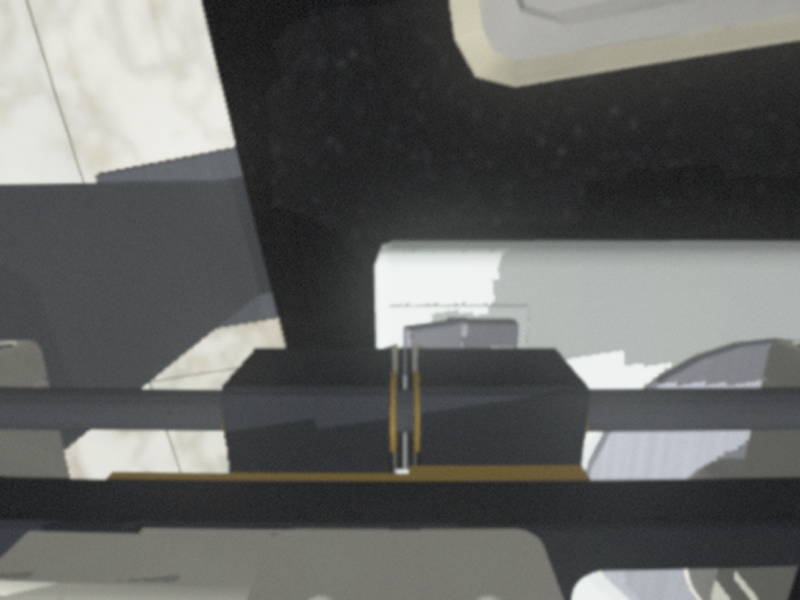

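View pics/sd2.png

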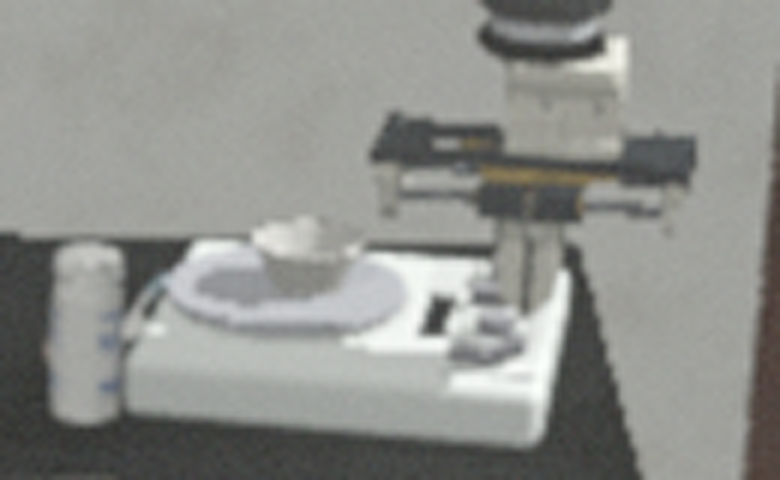

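>>> apply_moves:
  increments:
    - {"grip": 0,"linear": [5,0,0],"turn": [0,0,0]}
    - {"grip": 0,"linear": [5,0,-8],"turn": [0,0,0]}
    - {"grip": 0,"linear": [5,0,-13],"turn": [0,0,0]}
    - {"grip": 0,"linear": [5,0,-17],"turn": [0,0,0]}
    - {"grip": 0,"linear": [5,0,-20],"turn": [0,0,0]}
    - {"grip": 0,"linear": [5,0,-23],"turn": [0,0,0]}
    - {"grip": 0,"linear": [5,0,-23],"turn": [0,0,0]}

```text
time: 2.55
tool_pos: [0.443, -0.0045, 0.0574]
tool_rot: [3.142, 0.0, -0.167]
contact_force: [0.2, -0.0, 0.1]
opening: 0.0005
```

>>> apply_moves:
  increments:
    - {"grip": 0,"linear": [0,0,-1.5],"turn": [0,0,0]}
    - {"grip": 0,"linear": [0,0,-3],"turn": [0,0,0]}
    - {"grip": 0,"linear": [0,0,-4],"turn": [0,0,0]}

```text
time: 2.85
tool_pos: [0.4428, -0.0044, 0.0537]
tool_rot: [-3.142, 0.001, -0.167]
contact_force: [-3.0, 1.4, 11.5]
opening: 0.0005
```

>>> apply_moves:
  increments:
    - {"grip": 0,"linear": [0,0,-0.5],"turn": [0,0,0]}
    - {"grip": 0,"linear": [0,0,-1],"turn": [0,0,0]}

```text
time: 3.05
tool_pos: [0.4429, -0.0044, 0.0535]
tool_rot: [3.142, 0.0, -0.167]
contact_force: [-6.3, 1.1, 19.1]
opening: 0.0
```

>>> apply_moves:
  increments:
    - {"grip": 0,"linear": [0,0,10],"turn": [0,0,0]}
    - {"grip": 0,"linear": [0,0,30],"turn": [0,0,0]}
    - {"grip": 0,"linear": [5,-26,30],"turn": [0,0,0]}
    - {"grip": 0,"linear": [10,-52.5,24],"turn": [0,0,0]}
    - {"grip": 0,"linear": [10,-52.5,20],"turn": [0,0,0]}
    - {"grip": 0,"linear": [10,-52.5,20],"turn": [0,0,0]}

```text
time: 3.65
tool_pos: [0.453, -0.0572, 0.0723]
tool_rot: [-3.141, 0.001, -0.169]
contact_force: [-0.0, 0.2, 0.1]
opening: 0.0004
```

Run:
```python
from h import *
s=observe()
a=read_camera("wrist")[:,:,::-1]; print({k:s[k] for k in("time","tool_pos","tool_rot","contact_force","opening")})
cv2.imwrite("pics/w3x.png",cv2.resize(a[140:260,180:340],(800,600),interpolation=cv2.INTER_CUBIC))
a=read_camera("side")[:,:,::-1][120:200,210:340]
cv2.imwrite("pics/sd3.png",cv2.resize(a,None,fx=6,fy=6,interpolation=cv2.INTER_CUBIC))
```

```text
{'time': 3.65, 'tool_pos': array([ 0.45300374, -0.05723559,  0.07232888]), 'tool_rot': array([-3.14131005e+00,  7.11633353e-04, -1.68550601e-01]), 'contact_force': array([-0.03721581,  0.17083135,  0.14626502]), 'opening': 0.000381930681099597}
```

View pics/w3x.png

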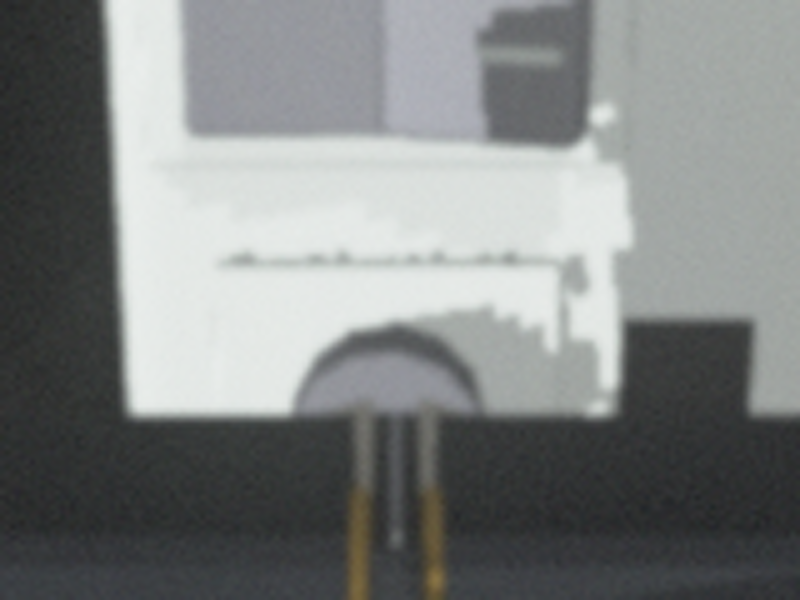

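View pics/sd3.png

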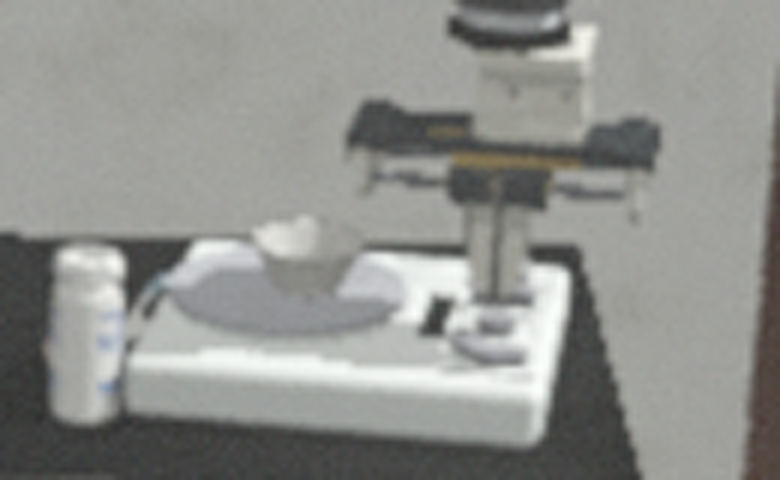

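The rocker is over: in the side view its near half lies level and the far end is up. The tip is centred over the round key.

>>> apply_moves:
  increments:
    - {"grip": 0,"linear": [0,0,-8],"turn": [0,0,0]}
    - {"grip": 0,"linear": [0,0,-14],"turn": [0,0,0]}
    - {"grip": 0,"linear": [0,0,-18],"turn": [0,0,0]}
    - {"grip": 0,"linear": [0,0,-21],"turn": [0,0,0]}
    - {"grip": 0,"linear": [0,0,-24],"turn": [0,0,0]}
    - {"grip": 0,"linear": [0,0,-25],"turn": [0,0,0]}

```text
time: 4.35
tool_pos: [0.4531, -0.0567, 0.0481]
tool_rot: [-3.141, 0.0, -0.167]
contact_force: [-4.9, 3.8, 18.7]
opening: 0.0005
```

>>> apply_moves:
  increments:
    - {"grip": 0,"linear": [0,0,-0.6],"turn": [0,0,0]}
    - {"grip": 0,"linear": [0,0,-0.6],"turn": [0,0,0]}

```text
time: 4.55
tool_pos: [0.4531, -0.0567, 0.0481]
tool_rot: [-3.141, -0.0, -0.167]
contact_force: [-5.0, 3.0, 15.7]
opening: 0.0003
```

>>> apply_moves:
  increments:
    - {"grip": 0,"linear": [0,0,10],"turn": [0,0,0]}
    - {"grip": 0,"linear": [0,0,30],"turn": [0,0,0]}
    - {"grip": 0,"linear": [-4,-25,30],"turn": [0,0,0]}
    - {"grip": 0,"linear": [-8.5,-49.5,27],"turn": [0,0,0]}
    - {"grip": 0,"linear": [-8.5,-49.5,24],"turn": [0,0,0]}
    - {"grip": 0,"linear": [-8.5,-49.5,24],"turn": [0,0,0]}

```text
time: 5.15
tool_pos: [0.4445, -0.1068, 0.0709]
tool_rot: [-3.141, 0.0, -0.169]
contact_force: [-0.1, 0.1, -0.2]
opening: 0.0004
```

Run:
```python
from h import *
s=observe()
a=read_camera("wrist")[:,:,::-1]; print({k:s[k] for k in("time","tool_pos","tool_rot","contact_force","opening")})
cv2.imwrite("pics/w4x.png",cv2.resize(a[140:260,180:340],(800,600),interpolation=cv2.INTER_CUBIC))
```

```text
{'time': 5.15, 'tool_pos': array([ 0.4445384 , -0.10678382,  0.07090324]), 'tool_rot': array([-3.14145386e+00,  4.15419571e-04, -1.68547818e-01]), 'contact_force': array([-0.13489441,  0.10190306, -0.17546299]), 'opening': 0.00038411867972848576}
```

View pics/w4x.png

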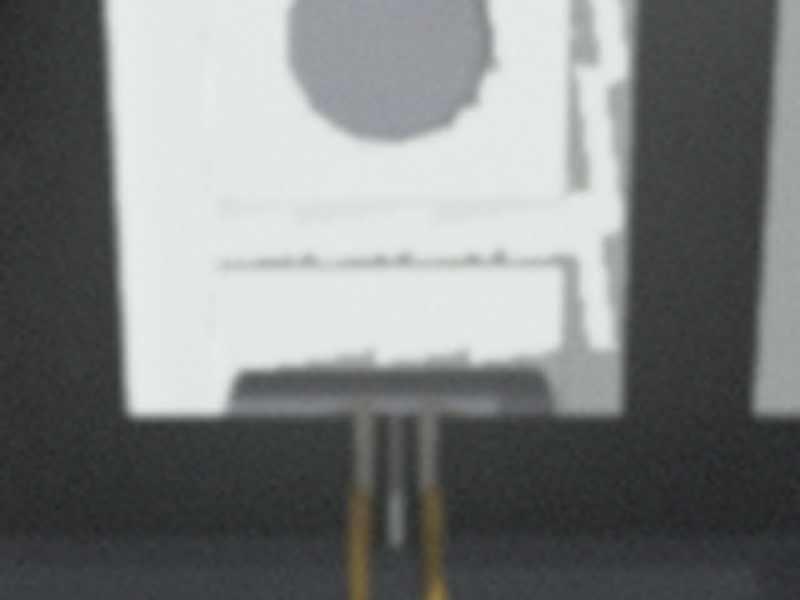

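The round key is down, with little side wall or shadow visible. The tip is centred over the bar at (395,400).

>>> apply_moves:
  increments:
    - {"grip": 0,"linear": [0,0,-8],"turn": [0,0,0]}
    - {"grip": 0,"linear": [0,0,-14],"turn": [0,0,0]}
    - {"grip": 0,"linear": [0,0,-18],"turn": [0,0,0]}
    - {"grip": 0,"linear": [0,0,-21],"turn": [0,0,0]}
    - {"grip": 0,"linear": [0,0,-23],"turn": [0,0,0]}
    - {"grip": 0,"linear": [0,0,-24.5],"turn": [0,0,0]}
    - {"grip": 0,"linear": [0,0,-24.5],"turn": [0,0,0]}
    - {"grip": 0,"linear": [0,0,-24.5],"turn": [0,0,0]}

```text
time: 6.0
tool_pos: [0.4448, -0.1061, 0.0479]
tool_rot: [-3.141, -0.001, -0.167]
contact_force: [-4.0, 5.0, 18.7]
opening: 0.0003
```

Fully down at the stop (z 0.048, 18.7 N, above the 4.8 N spring). I'll hold about 1 s, then lift slowly.

>>> apply_moves:
  increments:
    - {"grip": 0,"linear": [0,0,0],"turn": [0,0,0]}
    - {"grip": 0,"linear": [0,0,0],"turn": [0,0,0]}
    - {"grip": 0,"linear": [0,0,0],"turn": [0,0,0]}
    - {"grip": 0,"linear": [0,0,0],"turn": [0,0,0]}
    - {"grip": 0,"linear": [0,0,0],"turn": [0,0,0]}
    - {"grip": 0,"linear": [0,0,0],"turn": [0,0,0]}
    - {"grip": 0,"linear": [0,0,10],"turn": [0,0,0]}
    - {"grip": 0,"linear": [0,0,35],"turn": [0,0,0]}
    - {"grip": 0,"linear": [0,0,70],"turn": [0,0,0]}
    - {"grip": 0,"linear": [0,0,100],"turn": [0,0,0]}

```text
time: 7.0
tool_pos: [0.4446, -0.1067, 0.1479]
tool_rot: [3.141, 0.0, -0.167]
contact_force: [-1.1, -0.1, -0.6]
opening: 0.0004
```

>>> apply_moves:
  increments:
    - {"grip": 0,"linear": [0,-45,15],"turn": [0,0,0]}
    - {"grip": 0,"linear": [0,-90,30],"turn": [0,0,0]}
    - {"grip": 0,"linear": [0,-130,30],"turn": [0,0,0]}
    - {"grip": 0,"linear": [0,-130,30],"turn": [0,0,0]}
    - {"grip": 0,"linear": [0,-130,30],"turn": [0,0,0]}

```text
time: 7.5
tool_pos: [0.4442, -0.237, 0.1761]
tool_rot: [-3.141, 0.001, -0.169]
contact_force: [0.2, 1.2, -0.2]
opening: 0.0003
```

Run:
```python
from h import *
s=observe()
print({k:s[k] for k in("time","tool_pos","contact_force")},abs(s["qvel"]).max())
a=read_camera("wrist")[:,:,::-1]
cv2.imwrite("pics/w5x.png",cv2.resize(a,(800,600),interpolation=cv2.INTER_CUBIC))
a=read_camera("side")[:,:,::-1][120:200,210:340]
cv2.imwrite("pics/sd5.png",cv2.resize(a,None,fx=6,fy=6,interpolation=cv2.INTER_CUBIC))
a=read_camera("scene")[:,:,::-1][225:345,215:375]
cv2.imwrite("pics/sc5.png",cv2.resize(a,None,fx=5,fy=5,interpolation=cv2.INTER_CUBIC))
```

```text
{'time': 7.5, 'tool_pos': array([ 0.44418127, -0.23702293,  0.17613844]), 'contact_force': array([ 0.24630159,  1.16483449, -0.20899604])} 0.03564620610843817
```

View pics/w5x.png

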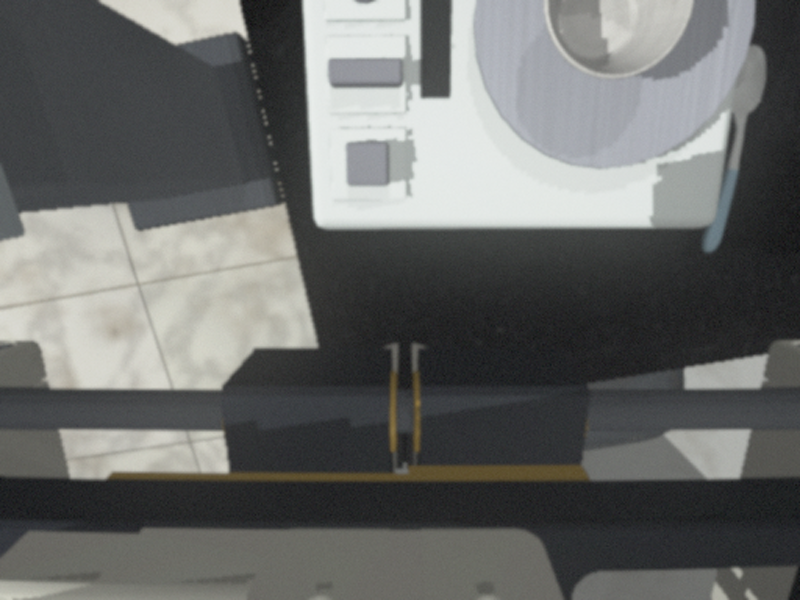

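View pics/sd5.png

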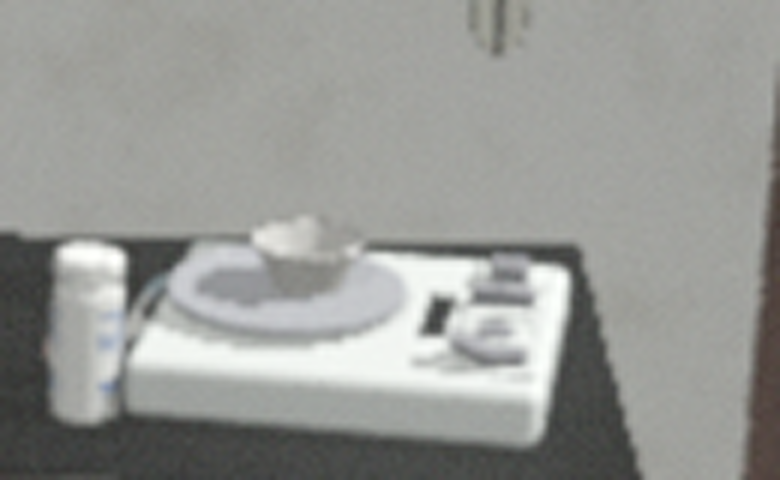

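View pics/sc5.png

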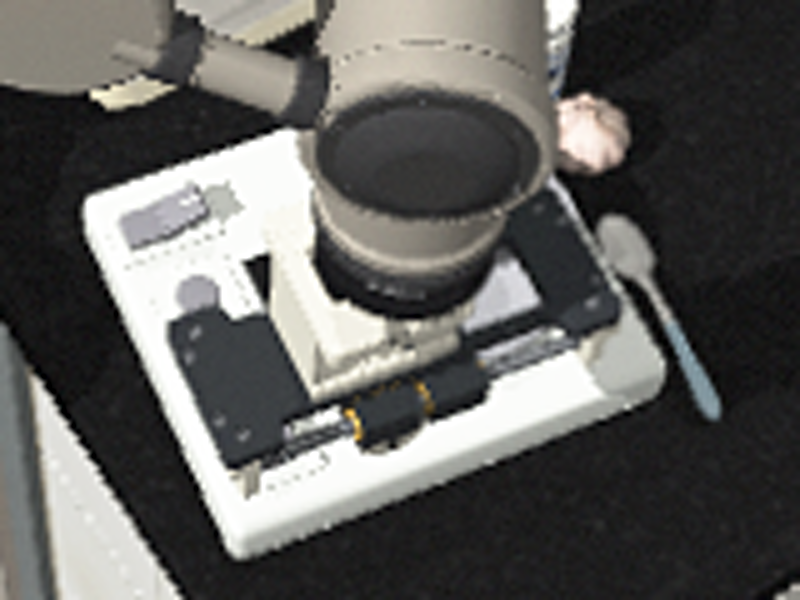

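The rocker is on, the round key is down (low in the side view at (493,328)), and the bar and square keys are up. The bowl, spoon, shaker and garlic look unmoved, and the gripper is clear.

```bash
python3 -c "
from cell import *
print(hand_in())"
```

```text
the job is handed in; nothing more can be done
None
```

I pressed the three controls in the order you asked, using only the closed fingertips, and handed the job in at about 7.7 s. The hand-in reports no verdict.

| Control | Pressed to | Force at the stop | State in the last pictures |
|---|---|---|---|
| Rocker, near end | z = 0.0535 m | 19 N | Near half level, far end up |
| Round key | z = 0.048 m | 16–19 N | Stayed down |
| Bar key | z = 0.048 m, held about 0.8 s | 19 N | Came up again |

- **Left alone:** I never touched the square key, and it is still up. The bowl, garlic, spoon and shaker look unmoved.
- **Not checked:** I took no closing picture of the fork, tumbler or lemon, but the arm worked only over and beside the scale.
- **Robot at the end:** the gripper was clear of everything, with only noise-level force readings.
- **Disagreements:** the first side-camera estimates of the keys were 5–11 mm off the scene-camera ones in y. The wrist camera agreed with the scene camera to within 1 mm, so I used those positions.

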